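# Staple the booklet and ease the stapler arm back up

## Robot

A 6-joint arm with a two-finger parallel gripper is mounted at the origin on the work surface; the furniture and walls round the work are solid. World frame = base frame: x ahead of the robot, y to its left, z up, the work surface at z = 0. Lengths are in mm, angles in rad, forces in N, time in s.
With the tool pointing down it reaches from about 325 to 850 mm from the base axis. Payload 4.4 kg.
Tool frame: the origin (TCP) lies at the very end of the fingers, on their centre line; the grasp point (between the pads) lies 19 mm behind it (grip_point_offset is the distance from the TCP to the grasp point, in mm); z points along the fingers, y is the line along which they close (so a half turn about z gives the same grasp; the last joint's range is limited). The gripper opens to 94 mm and grips with 3 to 60 N. Pads are 16 mm wide; open, the fingers measure 119 mm over their backs; the gripper's body (75 mm by 177 mm) begins 78 mm behind the grasp point.
Start: joints at [1.012, 0.207, 1.542, -0, 1.393, -0.15], TCP at [228.577, 527.617, 205.447] pointing down, gripper open.
Joint ranges: [-2.73, 2.73], [-0.86, 2.22], [0.23, 2.46], [-1.11, 4.25], [0.08, 2.63], [-2.82, 2.82]. Speed limits (rad/s): [2.79, 2.79, 3.14, 3.14, 3.14, 3.14].

## Interface

Orientations are given as a unit quaternion [x, y, z, w].
In Python, from station import get_state, snapshot, get_calibration, sign_off, look_for, outline_of, grip_point_offset gives the robot as it stands.
- The arm moves only by the shell command python3 -m creep 'ROWS' [FORCE]. ROWS is JSON, one flat list of numbers, 5 for each row, row after row: the gripper command: -1 is shut, 1 is fully open, values between are in proportion, then the shift along the tool's x, y, z in mm, then the turn about the tool's z in rad. A call has 1 to 12 rows; each row is the pose to reach, as a shift and turn from the pose commanded when the call began, along the tool's axes at that moment; what a row does not reach only later rows make up. A row lasts 1/8 s, in which the tool goes at most 62.5 mm and 10.7 degrees, less where a joint would pass 70% of its speed; a pose out of reach is approached as far as the arm can. A call with a gripper value outside its range is refused whole. The fingers move at their own pace and stop on an object; FORCE is the grip in N (left out, the last holds). Time passes only in rows, so rows that repeat a pose let the fingers close. It gives the time, the measured TCP pose, the force, the opening and the grip force at its end, in the units of the state.
- get_state(): the state, without advancing time (a new reading comes with each control period).
- snapshot(name): name is "scene" or "top"; returns the picture (400x640x3 uint8, red, green, blue); there is no depth.
- get_calibration(name): a dict with "fx", "fy", "cx", "cy" (pixels), "R" (3x3) and "t" (3): a world point X has camera coordinates R X + t. Camera axes: x right, y down, z forward; pixel columns grow to the right and rows downward; lengths in mm; the calibration is good to about 2 mm. A picture is of the moment at which its call begins. get_calibration takes no time and is no camera call.
- sign_off(): hands the job in; it is judged then, once.
Trained networks look in the newest picture that a camera, given by its name, has taken for a name from the list of things; names that differ only in an ending like _2 or _b are one class to them, and where a whole thing is asked for, a point or a joint stands for the part that bears it (a point fixed in the world has none). Each returns a list of dicts, best first, with "p" (0 to 1); they miss things now and then, are a little off and sometimes report something else, mostly with a low value. They report only what shows in the picture. A call takes as long as a camera call. They do not tell look-alikes from the thing itself.
- look_for(camera, query): "position" ([column, row] in pixels, amid what is visible of it).
- outline_of(camera, query): "region" (400x640 bool, what is visible of it) and "position" ([column, row] in pixels, amid what is visible of it).
The state is a dict: "time": time; "joint_pos": joint angles; "joint_velocities": joint speeds; "joint_torque": joint torques, N m; "eef_pos": TCP position; "eef_rot": TCP orientation; "contact_force": force on the tool from outside, world axes, zero at the start; "ft_torque": the same for the moment, N m; "width": finger opening in mm; "grasp_force": force on a finger pad.
Only numpy, scipy, OpenCV 4.12 (cv2) and the standard library are available. Lean on these libraries where they do the work, as an engineer would, in place of code of your own. Each camera call takes 0.05 s, during which the arm holds its last target. There are 200 camera calls.

## Task

Staple the green booklet that lies in the large bench stapler: press the stapler's arm all the way down and hold it there for a moment. Then stay on the sprung arm and let it up slowly, over about two seconds, until it is fully raised; it must not snap back. Leave the booklet lying where it is and do not press the small desk stapler.

Things in the scene. Friction and masses are not known exactly. Their poses are not given: they have to be found in the camera images.
- bench_stapler_pad (a point): Centre of the top of the black rubber press pad (54 x 40 mm) at the front end of the arm of the large grey bench stapler, which is 300 mm long, has a 135 x 178 mm paper table and is fixed to the tabletop. 112 mm above the tabletop with the arm raised (pad front edge tilted up 14 degrees), 68 mm when fully down. With the arm raised x points level from the booklet to the rear hinge, z up.
- bench_stapler_arm (a joint): Angle of the large stapler's arm in rad: 0 raised (a spring holds it there), 0.25 fully down on the booklet, at a rigid stop. Hinge at the rear, 170 mm behind the pad, 50 mm up; the pad moves 44 mm down and 10 mm forward. Pressing down on the pad takes about 5 N at first, 12 N near the stop; let go, the spring throws the arm up at once.
- booklet_centre (a point): Centre of the green booklet, 155 x 120 x 5 mm, loose, lying flat on the large stapler's paper table (8 mm thick) with one long edge under the stapler's arm against a guide.
- desk_stapler_arm (a joint): Angle in rad of the arm of the small desk stapler, a grey stapler 155 mm long without paper table, with nothing in it: 0 raised, 0.25 pressed down. Not to be used.
There are look-alikes about, which are no part of the job. Of the things that look like the part that bears desk_stapler_arm, the largest one is meant.

How it is judged (in metres and radians):
On the way, in this order (a step that is already met when the one before it is completed fails the run):
1. the arm of the large stapler is pressed all the way down (value of joint bench_stapler_arm above 0.225 rad), for 0.3 s.
2. the arm is fully raised again (value of joint bench_stapler_arm below 0.025 rad), for 0.2 s.
At the end, for the whole second after the job is handed in: The large stapler's arm is at rest fully raised (within 0.025 rad), the booklet lies within 20 mm of where it lay, and the small stapler's arm is up (within 0.05 rad) (value of joint bench_stapler_arm below 0.025 rad and velocity of joint bench_stapler_arm below 0.05 rad/s and distance of booklet_centre from where it was at the start of the episode below 0.02 m and value of joint desk_stapler_arm below 0.05 rad); the robot touches nothing.
It fails at once if the large stapler's arm snaps back: it rises faster than 0.5 rad/s (about 90 mm/s at the pad) (velocity of joint bench_stapler_arm below -0.5 rad/s).
It fails at once if the small desk stapler is pressed (its arm is down by more than 0.08 rad) (value of joint desk_stapler_arm above 0.08 rad).
It fails at once if the booklet is shifted by more than 30 mm (distance of booklet_centre from where it was at the start of the episode above 0.03 m).
It also fails if it takes over 38 s, if anything falls off the work surface, if the arm or the gripper's body presses on something with over 40 N, if the wrist force passes 120 N, or if a joint passes its speed limit or range.

## Working session

There is one attempt and no reset: what is moved stays moved. The work goes in short steps, Python scripts to look and compute and a shell command to move; the robot and the scene stay as the last step left them, time stands still between calls to the robot, and variables do not carry over. Pictures are saved under pics/ and viewed, at most 10 in all, crops included, and the job is handed in when it is done.

```bash
mkdir -p pics
python3 - <<'E'
from station import *
import cv2
for c in("scene","top"):
    im=snapshot(c); cv2.imwrite(f"pics/{c}0.png",im[:,:,::-1])
    for q in("bench_stapler_pad","bench_stapler_arm","booklet_centre","desk_stapler_arm"):
        print(c,q,[([round(float(v)) for v in d["position"]],round(d["p"],2)) for d in look_for(c,q)])
s=get_state();print(s["eef_pos"],s["eef_rot"],s["contact_force"],s["time"])
E
```

```text
scene bench_stapler_pad [([279, 147], 0.93)]
scene bench_stapler_arm [([276, 147], 0.58)]
scene booklet_centre [([256, 184], 0.88)]
scene desk_stapler_arm [([383, 251], 0.92), ([317, 231], 0.71), ([336, 294], 0.66)]
top bench_stapler_pad [([212, 186], 0.55)]
top bench_stapler_arm [([212, 186], 0.72)]
top booklet_centre [([229, 237], 0.78)]
top desk_stapler_arm [([398, 187], 0.88), ([333, 221], 0.77), ([408, 253], 0.57)]
[228.56474606 527.60448676 205.4303407 ] [ 2.02986144e-01  9.79181610e-01 -1.72009071e-05 -1.88250011e-05] [ 0.08803754 -0.06452191 -0.41783584] 0.5
```

View pics/top0.png

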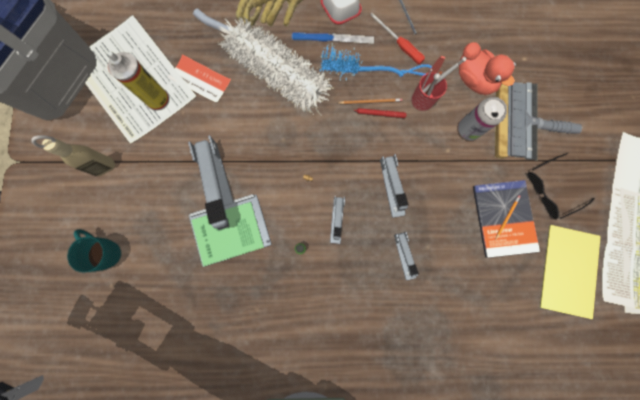

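View pics/scene0.png

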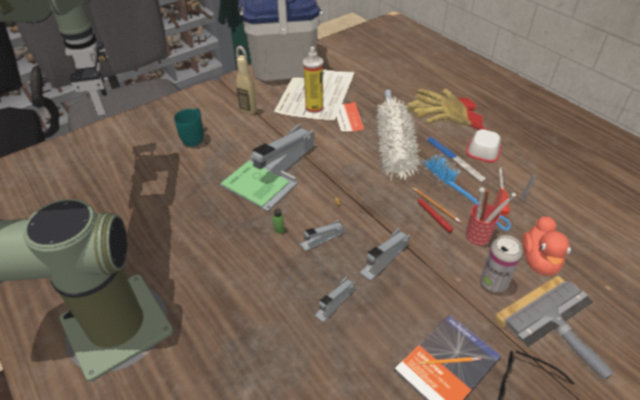

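The top view shows the bench stapler with its dark pad near (217,212), the green booklet at (229,237), and three small staplers to the right. In the scene view the pad is near (265,156). I'll enlarge the pad and project these points.

```bash
cat > h.py <<'E'
import numpy as np
from station import *
def ray(c,p,z):
    k=get_calibration(c);R=np.array(k["R"]);t=np.array(k["t"])
    d=R.T@np.array([(p[0]-k["cx"])/k["fx"],(p[1]-k["cy"])/k["fy"],1]);o=-R.T@t
    return o+d*(z-o[2])/d[2]
def proj(c,X):
    k=get_calibration(c);q=np.array(k["R"])@X+np.array(k["t"])
    return [k["fx"]*q[0]/q[2]+k["cx"],k["fy"]*q[1]/q[2]+k["cy"]]
E
python3 - <<'E'
from h import *
import cv2
a=cv2.imread("pics/top0.png")[125:275,170:290];b=cv2.imread("pics/scene0.png")[115:215,210:330]
a=cv2.resize(a,None,fx=3.3,fy=3.3,interpolation=cv2.INTER_CUBIC);b=cv2.resize(b,(396,330),interpolation=cv2.INTER_CUBIC)
o=np.zeros((495,792,3),np.uint8);o[:495,:396]=a[:495];o[:330,396:]=b;cv2.imwrite("pics/crop.png",o)
print(ray("top",(217,212),112),ray("scene",(265,156),112))
print("rear",ray("top",(203,150),70), ray("top",(229,237),13))
for d in outline_of("top","bench_stapler_pad")[:2]:
    print(d["p"],d["position"],d["region"].sum())
E
```

```text
[527.81481801 195.05936186 112.        ] [515.22932444 170.05526132 112.        ]
rear [684.25069811 245.46083083  70.        ] [476.54294563 188.91940908  13.        ]
0.62 [210.5, 186.5] 1568
```

View pics/crop.png

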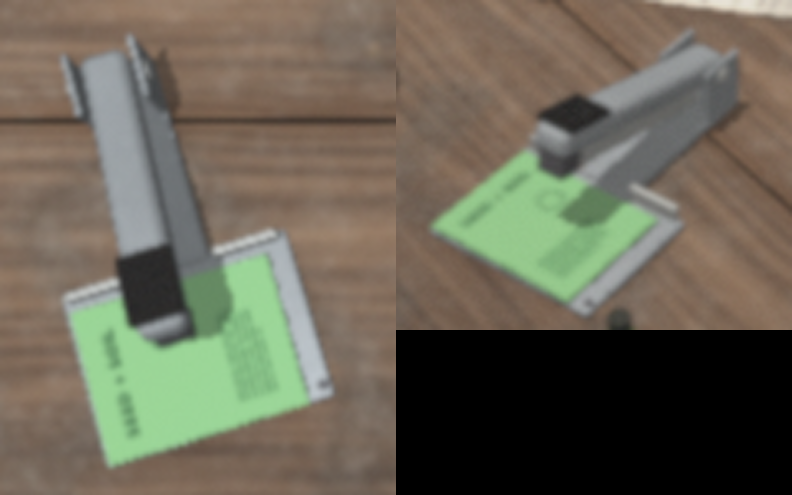

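Enlarged, the pad centre is at top (216.1,211.4) and scene (263.3,149.5). The arm's rear end is at top (201.5,144).

Run:
```python
from h import *
from scipy.optimize import least_squares
T=(216.1,211.4);S=(263.3,149.5)
print(ray("top",T,112),ray("scene",S,112))
r=least_squares(lambda X:np.r_[np.subtract(proj("top",X),T),np.subtract(proj("scene",X),S)],[520,190,112]);P=r.x;print(P,r.fun)
f=lambda x,y:(170+x/3.3,125+y/3.3)
corners=[ray("top",f(*p),8) for p in((65,300),(285,232),(331,392),(108,466))];print(np.round(corners))
d=corners[1]-corners[0];print("guide dir",np.degrees(np.arctan2(d[1],d[0])))
R=ray("top",f(104,60),75);v=R-ray("top",T,112);print("rear",R,np.degrees(np.arctan2(v[1],v[0])))
from scipy.spatial.transform import Rotation as Q
s=get_state();M=Q.from_quat(s["eef_rot"]).as_matrix();print(M.round(3))
print(M.T@(P-s["eef_pos"]),s["width"])
```

```text
[529.18208089 197.11911654 112.        ] [526.30387278 196.00879627 112.        ]
[528.8157256  198.17439781 109.37053176] [-0.17214716  0.30041483  0.42860988 -0.03185112]
[[530. 290.   8.]
 [582. 124.   8.]
 [459.  87.   8.]
 [405. 252.   8.]]
guide dir -72.69706928491225
rear [699.84987147 248.22834608  75.        ] 16.67117935857403
[[-0.918  0.397 -0.   ]
 [ 0.397  0.918 -0.   ]
 [ 0.    -0.    -1.   ]]
[-406.45035128 -182.93909852   96.05567742] 94.09410503075812
```

```bash
python3 -m creep '[-1,-40,-18,0,0, -1,-85,-39,0,0, -1,-130,-59,0,0, -1,-180,-82,0,0, -1,-230,-105,0,0, -1,-280,-127,0,0, -1,-330,-150,0,0, -1,-370,-168,10,0, -1,-395,-180,30,0, -1,-406,-185,50,0, -1,-406,-185,60,0, -1,-406,-185,60,0]' 20
python3 - <<'E'
from h import *
import cv2
a=snapshot("top")[125:275,140:290,::-1];b=snapshot("scene")[65:215,190:340,::-1]
o=np.hstack([cv2.resize(x,(400,400),interpolation=cv2.INTER_CUBIC) for x in(a,b)]);cv2.imwrite("pics/c2.png",o)
s=get_state();print(s["time"],s["eef_pos"],s["contact_force"],s["width"])
E
```

```text
time: 2.05
eef_pos: [526.6, 196.7, 144.7]
eef_rot: [0.203, 0.979, -0.0, -0.001]
contact_force: [-0.6, -0.1, -0.5]
width: 0.7
grasp_force: 0.0
2.15 [527.59748895 197.23862706 146.17364439] [-5.35338891e-01  4.59533398e-04  4.98855363e-01] 0.2587327036284243
```

View pics/c2.png

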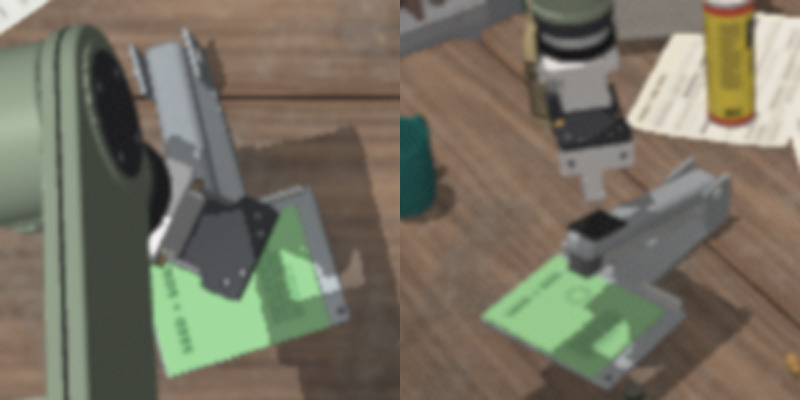

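The scene view shows the closed fingertips at (592,197) directly above the pad at (598,225). I'll come down to contact.

```bash
python3 -m creep '[-1,0,0,10,0, -1,0,0,20,0, -1,0,0,26,0, -1,0,0,30,0, -1,0,0,34,0, -1,0,0,38,0, -1,1,-1,42,0, -1,1,-1,42,0]'
```

```text
time: 3.15
eef_pos: [526.8, 196.1, 104.6]
eef_rot: [0.203, 0.979, 0.0, 0.0]
contact_force: [-1.7, -0.1, 6.9]
width: 0.5
grasp_force: 3.1
```

Contact is made at about 7 N. Now the full press, in small steps.

```bash
python3 -m creep '[-1,1,-1,4,0, -1,2,-1,8,0, -1,3,-2,12,0, -1,3,-2,16,0, -1,4,-3,20,0, -1,4,-3,24,0, -1,5,-4,28,0, -1,5,-4,31,0, -1,6,-4,33,0, -1,6,-5,34,0, -1,6,-5,34,0]'
```

```text
time: 4.53
eef_pos: [520.4, 194.1, 72.0]
eef_rot: [0.203, 0.979, 0.001, 0.001]
contact_force: [-2.8, 0.3, 10.2]
width: 0.7
grasp_force: 5.3
```

```bash
python3 -m creep '[-1,0,0,2,0, -1,0,0,4,0, -1,0,0,5,0, -1,0,0,6,0, -1,0,0,7,0, -1,0,0,7,0, -1,0,0,7,0, -1,0,0,7,0]'
```

```text
time: 5.52
eef_pos: [520.1, 194.0, 67.7]
eef_rot: [0.203, 0.979, 0.0, 0.001]
contact_force: [-9.4, -2.5, 26.5]
width: 0.5
grasp_force: 13.1
```

The arm is at its stop: 26 N at z 67.7. I'll hold, then let it up slowly.

```bash
python3 -m creep '[-1,0,0,0,0, -1,0,0,0,0, -1,0,0,0,0, -1,0,0,0,0, -1,0,0,-2,0, -1,0,0,-4,0, -1,0,0,-6,0, -1,0,0,-8,0, -1,0,0,-10,0, -1,0,0,-12,0, -1,-1,1,-14,0, -1,-1,1,-16,0]'
python3 -m creep '[-1,0,0,-2,0, -1,-1,0,-4,0, -1,-1,1,-6,0, -1,-1,1,-8,0, -1,-2,1,-10,0, -1,-2,2,-12,0, -1,-3,2,-14,0, -1,-3,3,-16,0, -1,-4,3,-18,0, -1,-4,3,-20,0, -1,-4,3,-22,0, -1,-4,4,-24,0]'
```

```text
time: 7.02
eef_pos: [521.6, 194.5, 80.8]
eef_rot: [0.203, 0.979, 0.001, 0.001]
contact_force: [-2.3, -0.4, 9.5]
width: 0.0
grasp_force: 4.6
time: 8.52
eef_pos: [526.9, 196.2, 104.4]
eef_rot: [0.203, 0.979, 0.0, 0.002]
contact_force: [0.0, -2.5, 7.0]
width: 0.6
grasp_force: 3.1
```

```bash
python3 -m creep '[-1,0,0,-1.5,0, -1,0,0,-3,0, -1,-1,1,-4.5,0, -1,-1,1,-6,0, -1,-1,1,-7.5,0, -1,-1,1,-9,0, -1,-1,1,-10.5,0, -1,-1,1,-12,0, -1,-1,1,-13.5,0, -1,-1,1,-15,0, -1,-1,1,-16.5,0, -1,-1,1,-18,0]'
python3 -m creep '[-1,0,0,-3,0, -1,0,0,-8,0, -1,0,0,-18,0, -1,0,0,-35,0, -1,0,0,-55,0, -1,0,0,-70,0, -1,0,0,-80,0, -1,0,0,-80,0]'
python3 - <<'E'
from h import *
import cv2
a=snapshot("top")[125:275,140:290,::-1];b=snapshot("scene")[65:215,190:340,::-1]
o=np.hstack([cv2.resize(x,(400,400),interpolation=cv2.INTER_CUBIC) for x in(a,b)]);cv2.imwrite("pics/c3.png",o)
E
```

```text
time: 10.02
eef_pos: [525.4, 196.7, 119.6]
eef_rot: [0.203, 0.979, -0.001, -0.001]
contact_force: [-0.2, -0.6, 0.4]
width: 0.4
grasp_force: 0.0
time: 11.02
eef_pos: [527.2, 197.0, 201.6]
eef_rot: [0.203, 0.979, 0.0, 0.001]
contact_force: [-0.3, -0.6, -0.2]
width: 0.4
grasp_force: 0.0
```

View pics/c3.png

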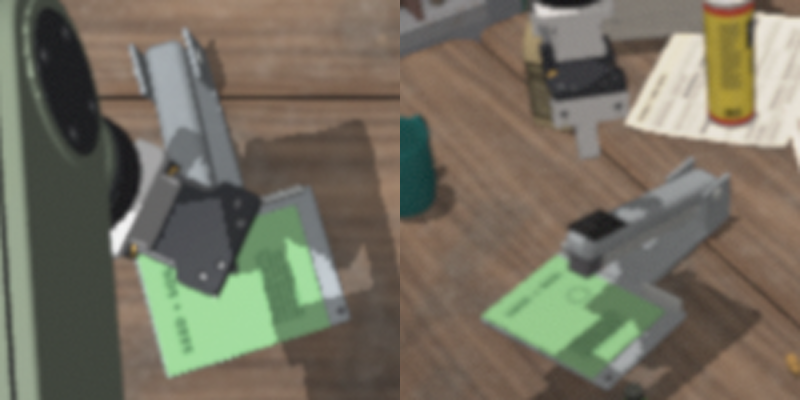

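The arm is fully raised, with the pad back at (598,225). The booklet hasn't moved, and the gripper is clear at (588,150).

```bash
python3 -c "from station import *;print(sign_off())"
```

```text
the job is handed in; nothing more can be done
None
```

I pressed the bench stapler fully down, held it there, and let it up slowly over about 3 s until it was fully raised; the booklet did not move, I never went near the small stapler, and the job is handed in (no verdict was returned).

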